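# Close the small gearbox housing over its selector rod

## Robot

A 7-joint arm with a two-finger parallel gripper is mounted at the origin on a cart in front of the work surface, level with it; the furniture and walls round the work are solid. World frame = base frame: x ahead of the robot, y to its left, z up, the work surface at z = 0. Lengths are in m, angles in degrees, forces in N, time in s.
With the tool pointing down it reaches from about 0.35 to 0.9 m from the base axis. Payload 7.2 kg.
Tool frame: the origin (TCP) lies at the very end of the fingers, on their centre line; the grasp point (between the pads) lies 19 mm behind it (grip_depth is the distance from the TCP to the grasp point, in m); z points along the fingers, y is the line along which they close (so a half turn about z gives the same grasp; the last joint's range is limited). The gripper opens to 85 mm and grips with 20 to 120 N. Pads are 22 mm wide; open, the fingers measure 114 mm over their backs; the gripper's body (76 mm by 85 mm) begins 54 mm behind the grasp point. The pads swing forward as they close: fully open they stand 13 mm farther back than shut.
Start: joints at [-74.095, 23.554, -0.728, 91.456, 0.321, 64.991, -4.71], TCP at [0.212, 0.588, 0.231] pointing down, gripper open.
Joint ranges: [-169.25, 169.25], [-16.82, 113.86], [-84.01, 82.57], [7.8, 145.47], [-59.2, 239.2], [7.22, 106.19], [-163.78, 163.78]. Speed limits (degrees/s): [136.94, 136.94, 172.46, 172.46, 180, 180, 180].

## Interface

Orientations are given as a 3x3 rotation matrix whose columns are the frame's x, y, z axes.
In Python, from station import * gives the robot as it stands.
- The arm moves only by the tool carry_out, never from a script. Its argument "steps" is a list of rows, each a list of 2 entries, a list of its own where there are three numbers: the shift along the tool's x, y, z in cm, then the turn, a rotation vector about the tool's x, y, z in degrees. A call has exactly 10 rows; each row shifts and turns the commanded pose from where the row before left it, along the tool's axes as they then stand; what a row does not reach is not made up. A row lasts 1/10 s, in which the tool goes at most 50 mm and 8.59 degrees, less where a joint would pass 70% of its speed; a pose out of reach is approached as far as the arm can. A call with a gripper value outside its range is refused whole. "hand" is the opening, from 0 (shut) to 1 (fully open), set as the call begins (left out, the last holds). The fingers move at their own pace and stop on an object; "force" is the grip in N (left out, the last holds). Time passes only in rows, so rows that do not move let the fingers close, or fill a call up. It gives the time, the measured TCP pose, the force, the opening and the grip force at its end, in the units of the state.
- sense(): the state, without advancing time (a new reading comes with each control period).
- get_image(name): name is "scene" or "top" or "wrist"; returns a dict with "pixels" (420x560x3 uint8, red, green, blue), "mtx" (3x3 intrinsics, pixels), "R" (3x3) and "t" (3): a world point X has camera coordinates R X + t; the wrist camera has in their place "T_tool_cam" (4x4, takes a point from camera to tool coordinates, whose origin is the TCP and whose axes are the flange's). Camera axes: x right, y down, z forward; pixel columns grow to the right and rows downward; lengths in m; the calibration is good to about 2 mm. The wrist camera is an equidistant fisheye: a pixel r from the principal point sees the ray r / f radians off the axis. A picture is of the moment at which its call begins: read the wrist's pose just before it. There is no depth.
- finish_job(): hands the job in; it is judged then, once.
Trained networks look in the newest picture that a camera, given by its name, has taken for a name from the list of things; names that differ only in an ending like _2 or _b are one class to them, and where a whole thing is asked for, a point or a joint stands for the part that bears it (a point fixed in the world has none). Each returns a list of dicts, best first, with "p" (0 to 1); they miss things now and then, are a little off and sometimes report something else, mostly with a low value. They report only what shows in the picture. A call takes as long as a camera call.
- boxes_of(camera, name): "location" ([x, y, z] in m, in the coordinates of the camera as it stood for that picture, good to about 4 mm: the middle of the surface that is visible of it).
- silhouettes(camera, name): "mask" (420x560 bool, what is visible of it).
The state is a dict: "t": time; "q": joint angles; "joint_velocities": joint speeds; "joint_torque": joint torques, N m; "ee_pos": TCP position; "tool_rot": TCP orientation; "contact_force": force on the tool from outside, world axes, zero at the start; "ft_torque": the same for the moment, N m; "gripper_width": finger opening in m; "grasp_force": force on a finger pad.
Only numpy, scipy, OpenCV 4.12 (cv2) and the standard library are available. Lean on these libraries where they do the work, as an engineer would, in place of code of your own. Each camera call takes 0.05 s, during which the arm holds its last target. There are 200 camera calls.

## Task

Push the selector rod down into the fork slots of the bolted-down gearbox housing until it is right at the bottom and the sprung jaw has snapped shut over it. Then set the cover on the housing's two dowels (it fits only one way round) and press it down flush against the spring pins. Finish while still holding the cover pressed down flush, and leave the other things on the bench where they are.

Things in the scene. Friction and masses are not known exactly. Their poses are not given: they have to be found in the camera images.
- base: Lower half of a small gearbox housing, a grey open box bolted to the bench (fixed; place and yaw vary). Origin on the bench under its centre, z up. Bolting flange 152 (x) x 128 (y) x 6 mm; box outside 120 (x) x 128 (y) mm, inside 104 x 84 mm, inner floor at 6 mm, flat top face at 54 mm. Fork slots in both end walls (at +y and -y), two dowels and two brass spring pins on the top face.
- base_top (a point): Centre of the housing's top face, 54 mm above the bench, axes as base. The cover's origin comes here when it is flush.
- base_seat (a point): Where the rod's centre lies when fully seated (x = y = 0 of the housing, 30 mm above the bench), axes as base; the rod then lies along y in the upright fork slots of the end walls (|y| = 42 to 64 mm). Slots: at x = 0, 14 mm wide, flared to 26 mm at the top face, bottom at 24 mm, open outward.
- dowel_a (a point): Tip of the steel dowel at (x, y) = (38, 52) mm of the housing. Both dowels: 8 mm in diameter, 15 mm above the top face, tapered over the last 5 mm.
- dowel_b (a point): Tip of the other dowel, at (-28, -52) mm; being nearer the middle in x it makes the cover fit one way only.
- jaw (a joint): Sprung jaw in the housing, rad: 0 shut, grows as it swings toward the housing's +x. Two steel hooks at |y| = 30 to 38 mm on one hinge pin along y (x = 0, z = 8 mm). Fingers have room at |y| < 30 mm above z = 14 mm.
- jaw_tip (a point): Midway between the tips of the two hooks, which reach to x = 1 mm just above the seated rod when shut. Steep ramps on top of the hooks (z = 37 to 51 mm): a rod pushed straight down at x = 0 pushes them aside by about 0.15 rad, with some 4 to 10 N, and they spring back over it.
- pins (a joint): Spring pins at (-38, 52) and (38, -52) mm of the housing (move as one), m: 0 fully up, 6 mm above the top face; grows as pressed; 0.006 = level with it. They push 8 N at 0 and 16 N when level, so the cover's weight alone does not close the gap.
- cover: Loose grey cover, 0.3 to 0.5 kg, lying flat, right way up. Origin at the centre of its underside, z up. Flange 120 (x) x 128 (y) x 14 mm with two 10 mm chamfered through holes at (38, 52) and (-28, -52) mm. Central grip boss 34 (x) x 52 (y) mm, z = 14 to 43 mm: grip across x from above. Bolt heads and ribs to 5 mm above the flange. Fits with x and y along those of base.
- cover_plug (a point): Top of the round black filler plug, 18 mm across, 46 mm toward the cover's +y end (z = 24 mm); it ends up over the housing's +y end.
- rod: Loose steel selector rod, 0.1 to 0.2 kg, 12 mm in diameter, 140 mm long along its y axis, with a square block 16 x 30 (along y) x 16 mm at the middle. Origin at the block's centre, 8 mm above the bench as it lies. Grip the block across x. Either end may go either way.
- piston: Bystander: light-metal piston, 66 mm across, 57 high. Leave it alone. Origin under its middle.
- bearing: Bystander: ball bearing lying flat, 62 mm across, 16 high. Leave it alone. Origin under its middle.
- valve_spring: Bystander: coil spring standing on end, 30 mm across, 42 high. Leave it alone. Origin under its middle.
- spark_plug: Bystander: spark plug lying, 21x74x24 mm. Leave it alone. Origin under its middle.
- pliers: Bystander: pliers lying, 53x174x12 mm. Leave it alone. Origin under its middle.
- sprocket: Bystander: chain sprocket lying flat, 79 mm across, 6 high. Leave it alone. Origin under its middle.

How it is judged:
By the outcome, as a careful person would: the job done as asked, in the order asked, and still so for the second after the job is handed in, while the arm keeps its last pose, push and grip.
It also fails if it takes over 51 s, if anything falls off the work surface, if the arm or the gripper's body presses on something with over 40 N, if the wrist force passes 120 N, or if a joint passes its speed limit or range.

## Working session

There is one attempt and no reset: what is moved stays moved. The work goes in short steps, Python scripts to look and compute and a tool call to move; the robot and the scene stay as the last step left them, time stands still between calls to the robot, and variables do not carry over. Pictures are saved under pics/ and viewed, at most 10 in all, crops included, and the job is handed in when it is done.

Besides the shell and the picture viewer there is one more tool, called after "Request:" in YAML: its name, and indented under it one key for each argument. carry_out: Moves the arm, as the interface text tells. Its arguments: {"type":"object","properties":{"steps":{"type":"array","items":{"type":"array"}},"hand":{"type":"number"},"force":{"type":"number"}},"required":["steps"]}

```bash
mkdir -p pics; ls; python3 - <<'E'
from station import *
import cv2,numpy as np
s=sense();print(s)
for n in ("top","scene"):
    i=get_image(n);cv2.imwrite(f"pics/{n}0.png",i["pixels"][:,:,::-1])
    print(n,i["mtx"].tolist(),i["R"].tolist(),i["t"].tolist())
    for k in ["base","cover","rod","cover_plug","dowel_a","jaw","pins","piston","bearing","valve_spring","spark_plug","pliers","sprocket"]:
        for d in boxes_of(n,k)[:3]:
            print(n,k,round(d["p"],2),np.round(i["R"].T@(np.array(d["location"])-i["t"]),4))
E
```

```text
pics
{'t': 0.0, 'q': array([-74.09569016,  23.60178886,  -0.72859967,  91.50435686,
         0.32154674,  64.99071662,  -4.71083835]), 'joint_velocities': array([-0.00446314, -0.06680074, -0.0111734 ,  0.01505804,  0.00651105,
       -0.04870135,  0.00952602]), 'joint_torque': array([-1.56266626e-03, -6.00626636e+01,  6.81081433e-01, -2.99428135e+01,
        1.36020014e-02,  1.03412446e-02, -5.66041933e-06]), 'ee_pos': array([0.21170366, 0.58751904, 0.23043159]), 'tool_rot': array([[-9.40815347e-01,  3.38919296e-01, -4.40124750e-04],
       [ 3.38919558e-01,  9.40814003e-01, -1.59525470e-03],
       [-1.26587071e-04, -1.65000699e-03, -9.99998631e-01]]), 'contact_force': array([ 0.37944781, -0.06547436,  0.2976359 ]), 'ft_torque': array([-0.0299602 ,  0.0610064 ,  0.03112974]), 'grasp_force': 0.0, 'gripper_width': 0.08528516197306817}
top [[502.19991309068735, 0.0, 280.07089325617727], [0.0, 502.19991309068735, 215.9201905856994], [0.0, 0.0, 1.0]] [[0.020972676575763287, -0.999780038980559, -0.00014315474158531092], [-0.9941372107932703, -0.020839113452313505, -0.10609871566941027], [
[... 1132 characters left out ...]
44286204934, 0.5737603916908609]
scene base 0.57 [0.4753 0.029  0.0311]
scene cover 0.86 [0.4866 0.3502 0.0158]
scene rod 0.87 [0.4734 0.1864 0.0093]
scene cover_plug 0.85 [0.4863 0.344  0.0184]
scene dowel_a 0.85 [0.4742 0.0304 0.0334]
scene jaw 0.61 [0.4891 0.0441 0.0209]
scene pins 0.44 [ 0.5266 -0.0081  0.0559]
scene piston 0.88 [0.5939 0.2871 0.0428]
scene bearing 0.79 [0.3291 0.2246 0.0121]
scene bearing 0.45 [0.5722 0.1668 0.0161]
scene bearing 0.17 [0.5914 0.2863 0.0447]
scene valve_spring 0.53 [0.3621 0.1237 0.0218]
scene spark_plug 0.61 [0.5715 0.1683 0.0156]
scene pliers 0.59 [0.3335 0.3878 0.011 ]
scene pliers 0.26 [0.4747 0.0291 0.0337]
scene sprocket 0.71 [0.2606 0.3265 0.0022]
```

View pics/top0.png

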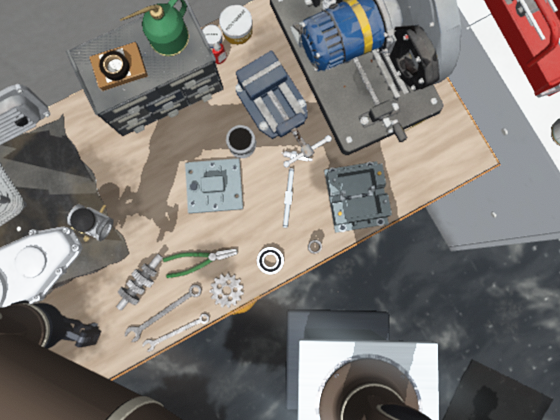

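View pics/scene0.png

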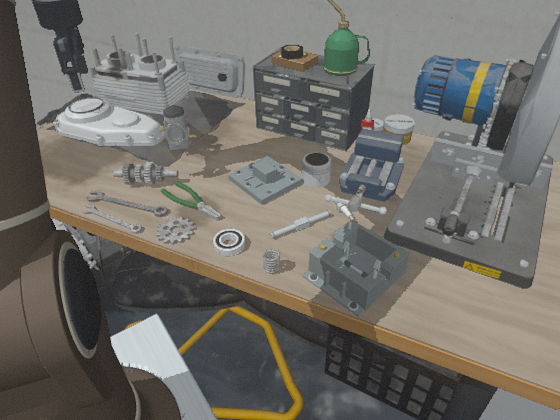

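```bash
cat > h.py <<'E'
from station import *
import cv2,numpy as np
from scipy.spatial.transform import Rotation as Ro
def shot(n,fn=None):
    s=sense();i=get_image(n)
    if n=="wrist":
        T=np.eye(4);T[:3,:3]=s["tool_rot"];T[:3,3]=s["ee_pos"];T=T@i["T_tool_cam"]
        i["R"]=T[:3,:3].T;i["t"]=-i["R"]@T[:3,3]
    if fn:cv2.imwrite(fn,i["pixels"][:,:,::-1])
    return s,i
def proj(i,X,fish):
    X=np.atleast_2d(X);c=X@i["R"].T+i["t"]
    if fish:
        r=np.hypot(c[:,0],c[:,1]);a=np.arctan2(r,c[:,2])/np.maximum(r,1e-9);u=c[:,:2]*a[:,None]
    else:u=c[:,:2]/c[:,2:]
    m=i["mtx"];return u*[m[0,0],m[1,1]]+m[:2,2]
def ray(i,p,z,fish):
    m=i["mtx"];u=(np.atleast_2d(p)-m[:2,2])/[m[0,0],m[1,1]]
    if fish:
        r=np.linalg.norm(u,axis=1);d=np.c_[u*(np.sin(r)/np.maximum(r,1e-9))[:,None],np.cos(r)]
    else:d=np.c_[u,np.ones(len(u))]
    d=d@i["R"];o=-i["R"].T@i["t"];return o+d*((z-o[2])/d[:,2])[:,None]
def plan(p,yaw,s=None):
    "cm in the present tool frame, and turn about tool axes, to have tool down with tool y at world angle yaw deg"
    s=s or sense();R=s["tool_rot"];y=np.array([np.cos(np.radians(yaw)),np.sin(np.radians(yaw)),0]);z=np.array([0,0,-1.])
    T=np.c_[np.cross(y,z),y,z]
    print("shift cm",np.round(100*R.T@(np.array(p)-s["ee_pos"]),2),"turn",np.round(Ro.from_matrix(R.T@T).as_rotvec(degrees=True),2),"| t",round(s["t"],2),"pos",np.round(s["ee_pos"],4),"F",np.round(s["contact_force"],1),"w",round(s["gripper_width"],4),"g",round(s["grasp_force"],1))
E
python3 - <<'E'
from h import *
im=cv2.imread("pics/top0.png")[130:245,180:400]
cv2.imwrite("pics/crop.png",cv2.resize(im,None,fx=3.6,fy=3.6,interpolation=cv2.INTER_CUBIC))
s,i=shot("wrist")
print(np.round(i["T_tool_cam"],3).tolist(),i["mtx"].tolist(),s["t"])
plan([.40,.19,.25],95);plan([.42,.19,.27],-85)
E
```

```text
[[-0.001, -0.95, -0.311, 0.079], [1.0, -0.0, -0.001, -0.0], [0.001, -0.311, 0.95, -0.143], [0.0, 0.0, 0.0, 1.0]] [[325.19226210127806, 0.0, 275.3774072569446], [0.0, 325.19226210127806, 209.60739916480955], [0.0, 0.0, 1.0]] 1.4
shift cm [-31.19 -31.07  -1.87] turn [  0.     0.   -24.81] | t 1.45 pos [0.2119 0.588  0.2313] F [ 0.4 -0.  -0.8] w 0.0854 g 0.0
shift cm [-33.07 -30.39  -3.87] turn [  0.    -0.   155.19] | t 1.45 pos [0.2119 0.588  0.2313] F [ 0.4 -0.  -0.8] w 0.0854 g 0.0
```

View pics/crop.png

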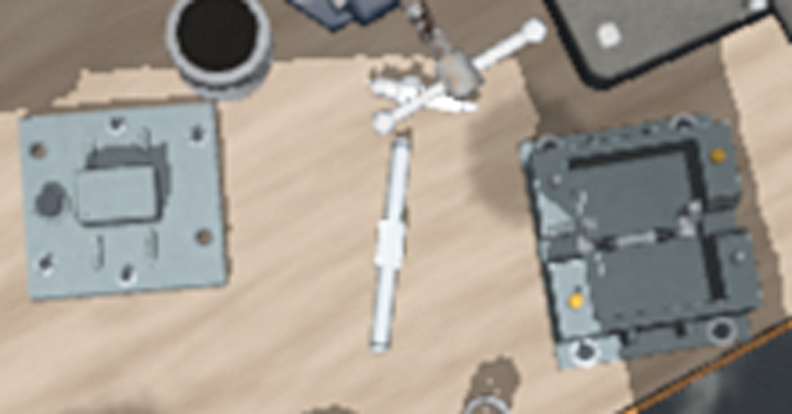

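```bash
python3 - <<'E'
from h import *
plan([.47,.19,.22],83)
E
```

```text
shift cm [-37.78 -28.69   1.13] turn [  0.     0.   -12.81] | t 1.45 pos [0.2119 0.588  0.2313] F [ 0.4 -0.  -0.8] w 0.0854 g 0.0
```

Request:
carry_out:
  steps:
    - [[-3.78, -2.87, 0.1], [0, 0, 0]]
    - [[-3.78, -2.87, 0.1], [0, 0, 0]]
    - [[-3.78, -2.87, 0.1], [0, 0, 0]]
    - [[-3.78, -2.87, 0.1], [0, 0, 0]]
    - [[-3.78, -2.87, 0.1], [0, 0, 0]]
    - [[-3.78, -2.87, 0.1], [0, 0, 0]]
    - [[-3.78, -2.87, 0.1], [0, 0, 0]]
    - [[-3.78, -2.87, 0.1], [0, 0, 0]]
    - [[-3.78, -2.87, 0.1], [0, 0, -6.4]]
    - [[-3.78, -2.87, 0.1], [0, 0, -6.4]]

```text
t: 2.45
ee_pos: [0.475, 0.1912, 0.2217]
tool_rot: [[-0.993, 0.118, 0.0], [0.118, 0.993, 0.0], [-0.0, 0.001, -1.0]]
contact_force: [0.3, 1.1, -0.5]
gripper_width: 0.0853
grasp_force: 0.0
```

```bash
python3 - <<'E'
from h import *
plan([.47,.19,.22],83)
s,i=shot("wrist","pics/w1.png")
np.savez("w1",R=i["R"],t=i["t"],mtx=i["mtx"])
print(s["q"])
for k in ["base","cover","rod","cover_plug","dowel_a","pins"]:
    for d in boxes_of("wrist",k)[:3]:
        print(k,round(d["p"],2),np.round(i["R"].T@(np.array(d["location"])-i["t"]),4))
im=cv2.imread("pics/w1.png")
cv2.imwrite("pics/w1b.png",cv2.resize(im,(800,600),interpolation=cv2.INTER_CUBIC))
m=silhouettes("wrist","rod")
for d in m[:2]:
    k=d["mask"];ys,xs=np.nonzero(k);P=ray(i,np.c_[xs,ys].astype(float),.008,True)[:,:2]
    c,sz,a=cv2.minAreaRect(P.astype(np.float32));print(d["p"],k.sum(),c,sz,a,P.mean(0))
E
```

```text
shift cm [ 0.48 -0.17  0.17] turn [0.03 0.02 0.25] | t 2.45 pos [0.475  0.1912 0.2217] F [ 0.3  1.1 -0.5] w 0.0853 g 0.0
[-36.34642506  12.91728898  10.67230533 108.28178755  -2.78255337
  59.01196948  58.74559258]
base 0.84 [0.4784 0.0289 0.0266]
cover 0.57 [0.4935 0.3531 0.0151]
rod 0.7 [0.4778 0.2002 0.0094]
dowel_a 0.66 [0.4803 0.0296 0.032 ]
0.82 1482 (0.4800460934638977, 0.19021101295948029) (0.017919344827532768, 0.1414784938097) 82.71788787841797 [0.47590821 0.19068827]
```

View pics/w1b.png

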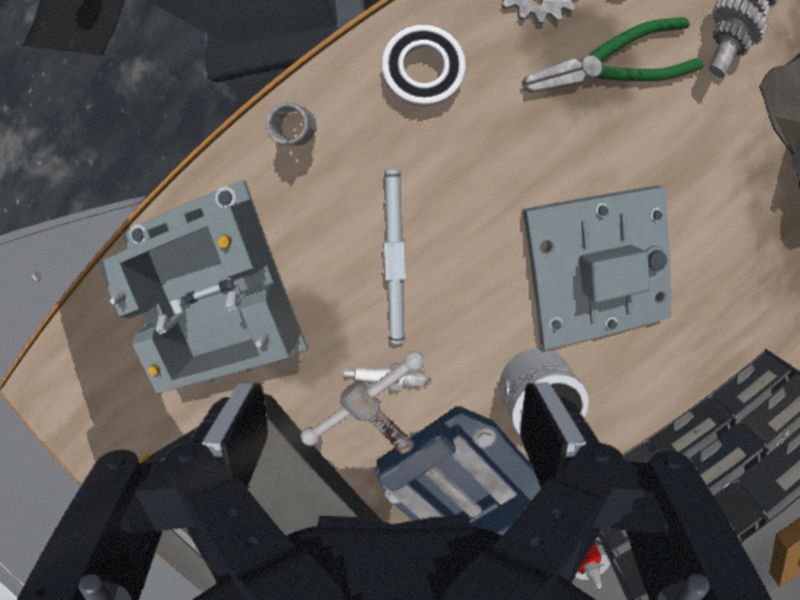

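```bash
python3 - <<'E'
from h import *
im=cv2.imread("pics/w1.png")
a=im[120:280,65:220];b=im[120:280,360:490]
c=np.hstack([a,b]);print(c.shape)
cv2.imwrite("pics/w1c.png",cv2.resize(c,None,fx=2.8,fy=2.8,interpolation=cv2.INTER_CUBIC)) 
hsv=cv2.cvtColor(a,cv2.COLOR_BGR2HSV);m=cv2.inRange(hsv,(8,150,120),(30,255,255))
n,l,st,ce=cv2.connectedComponentsWithStats(m)
for k in range(1,n):
    if st[k,4]>6: print(st[k],ce[k]+[65,120])
plan([.4795,.1902,.03],82.7);plan([.4795,.1902,.005],82.7)
E
```

```text
(160, 285, 3)
[33  0 26 26 62] [111.14516129 131.14516129]
[24 27  9  8 16] [ 93.3125 150.125 ]
[88 45  7  8 47] [156.23404255 168.57446809]
[ 40 136   5   7  27] [106.96296296 258.92592593]
shift cm [-0.63 -0.36 19.13] turn [ 0.02 -0.02  0.4 ] | t 2.85 pos [0.4737 0.1945 0.2213] F [-0.1  0.2 -0.5] w 0.085 g 0.0
shift cm [-0.63 -0.36 21.63] turn [ 0.02 -0.02  0.4 ] | t 2.85 pos [0.4737 0.1945 0.2213] F [-0.1  0.2 -0.5] w 0.085 g 0.0
```

View pics/w1c.png

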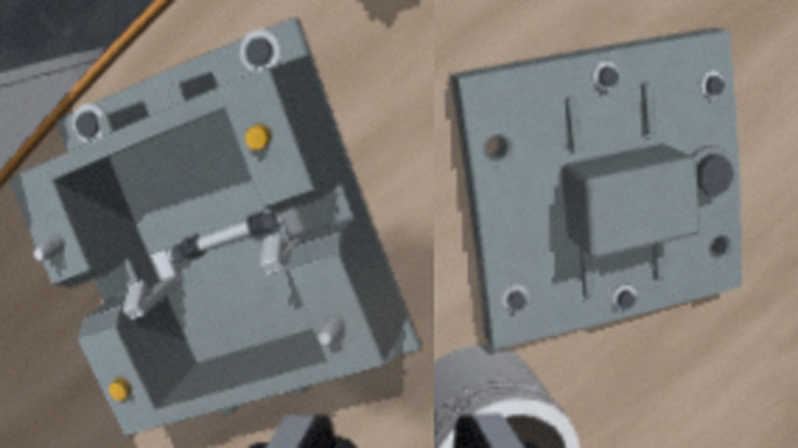

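```bash
cat >> h.py <<'E'
from scipy.optimize import least_squares
def fit(i,M,px,z0,x0,fish=True):
    "M model points, px pixels -> x,y,yaw of the frame whose origin is at height z0"
    M=np.array(M);px=np.array(px)
    def W(v):
        c,s=np.cos(v[2]),np.sin(v[2]);return np.c_[M[:,:2]@np.array([[c,s],[-s,c]])+v[:2],M[:,2]+z0]
    r=least_squares(lambda v:(proj(i,W(v),fish)-px).ravel(),x0)
    print("x y yaw",np.round(r.x[:2],4),round(np.degrees(r.x[2]),2),"res px",np.round(r.fun.reshape(-1,2),1).tolist());return r.x
BM=[[-.038,.052,.06],[.038,-.052,.06],[.038,.052,.069],[-.028,-.052,.069]]
CM=[[.038,.052,.014],[-.028,-.052,.014],[0,.046,.024]]
E
python3 - <<'E'
from h import *
d=np.load("w1.npz");i={k:d[k] for k in d}
b=fit(i,BM,[[156.2,168.6],[107,258.9],[181.1,241.4],[79.3,211.1]],0,[.48,.03,.15])
c=fit(i,CM,[[461.8,207.5],[382.5,172.5],[460.7,182.5]],0,[.49,.36,.05])
fl=[[.06,.064,.014],[-.06,.064,.014],[.06,-.064,.014],[-.06,-.064,.014]]
cr=lambda x,y:[205+x/2.8,120+y/2.8]
c=fit(i,CM+fl,[[461.8,207.5],[382.5,172.5],[460.7,182.5],cr(742,285),cr(728,31),cr(492,349),cr(455,75)],0,[.49,.36,.05])
E
```

```text
x y yaw [0.4863 0.0308] 10.41 res px [[0.1, 0.7], [-0.1, 0.8], [0.2, -0.8], [-0.3, -0.6]]
x y yaw [0.5034 0.3666] 5.65 res px [[-0.0, 0.4], [-0.1, 0.0], [0.2, -0.4]]
x y yaw [0.5037 0.3665] 5.72 res px [[-0.1, 0.5], [-0.2, 0.3], [0.1, -0.2], [-0.7, -0.0], [-0.0, -0.8], [0.0, -0.5], [0.8, 0.5]]
```

Request:
carry_out:
  steps:
    - [[-0.2, -0.1, 3], [0, 0, 0]]
    - [[-0.2, -0.1, 4], [0, 0, 0]]
    - [[-0.2, -0.1, 4], [0, 0, 0.4]]
    - [[0, -0.1, 4], [0, 0, 0]]
    - [[0, 0, 2.5], [0, 0, 0]]
    - [[0, 0, 1.5], [0, 0, 0]]
    - [[0, 0, 0], [0, 0, 0]]
    - [[0, 0, 0], [0, 0, 0]]
    - [[0, 0, 0], [0, 0, 0]]
    - [[0, 0, 0], [0, 0, 0]]
  hand: 0.6

```text
t: 3.85
ee_pos: [0.4806, 0.1889, 0.0325]
tool_rot: [[-0.992, 0.129, 0.002], [0.129, 0.992, 0.001], [-0.002, 0.001, -1.0]]
contact_force: [-0.3, -0.2, -1.0]
gripper_width: 0.0513
grasp_force: 0.0
```

Request:
carry_out:
  steps:
    - [[0, 0.1, 1.2], [0, 0, 0]]
    - [[0, 0, 1.0], [0, 0, 0]]
    - [[0, 0, 0.6], [0, 0, 0]]
    - [[0, 0, 0], [0, 0, 0]]
    - [[0, 0, 0], [0, 0, 0]]
    - [[0, 0, 0], [0, 0, 0]]
    - [[0, 0, 0], [0, 0, 0]]
    - [[0, 0, 0], [0, 0, 0]]
    - [[0, 0, 0], [0, 0, 0]]
    - [[0, 0, 0], [0, 0, 0]]
  hand: 0.45

```text
t: 4.85
ee_pos: [0.4801, 0.1894, 0.0034]
tool_rot: [[-0.992, 0.129, 0.0], [0.129, 0.992, 0.0], [-0.0, 0.0, -1.0]]
contact_force: [0.6, -0.2, 0.3]
gripper_width: 0.0379
grasp_force: 0.0
```

Request:
carry_out:
  steps:
    - [[0, 0, 0], [0, 0, 0]]
    - [[0, 0, 0], [0, 0, 0]]
    - [[0, 0, 0], [0, 0, 0]]
    - [[0, 0, 0], [0, 0, 0]]
    - [[0, 0, 0], [0, 0, 0]]
    - [[0, 0, 0], [0, 0, 0]]
    - [[0, 0, 0], [0, 0, 0]]
    - [[0, 0, 0], [0, 0, 0]]
    - [[0, 0, 0], [0, 0, 0]]
    - [[0, 0, 0], [0, 0, 0]]
  hand: 0
  force: 60

```text
t: 5.85
ee_pos: [0.4802, 0.1895, 0.0036]
tool_rot: [[-0.992, 0.129, 0.0], [0.129, 0.992, 0.0], [-0.0, 0.0, -1.0]]
contact_force: [-0.8, -0.2, 5.8]
gripper_width: 0.0142
grasp_force: 59.1
```

```bash
python3 - <<'E'
from h import *
plan([.4863,.0308,.14],10.41);plan([.4863,.0308,.14],190.41);print(sense()["q"])
E
```

```text
shift cm [ -2.65 -15.65 -13.65] turn [3.000e-02 0.000e+00 7.218e+01] | t 5.85 pos [0.4802 0.1895 0.0036] F [-0.8 -0.2  5.8] w 0.0142 g 59.1
shift cm [ -2.65 -15.65 -13.65] turn [-0.0000e+00  3.0000e-02 -1.0782e+02] | t 5.85 pos [0.4802 0.1895 0.0036] F [-0.8 -0.2  5.8] w 0.0142 g 59.1
[-32.88275056  31.48289879   7.66224996 117.59262448  -7.7062917
  31.35855161  62.84197851]
```

Request:
carry_out:
  steps:
    - [[0, 0, -2.5], [0, 0, 0]]
    - [[0, 0, -4], [0, 0, 0]]
    - [[-0.65, -3.6, -3], [0, 0, 0]]
    - [[-0.7, -4, -2], [0, 0, 0]]
    - [[-0.7, -4, -1.5], [0, 0, 0]]
    - [[-0.6, -4, -0.6], [0, 0, 8]]
    - [[0, 0, 0], [0, 0, 8]]
    - [[0, 0, 0], [0, 0, 8]]
    - [[0, 0, 0], [0, 0, 8]]
    - [[0, 0, 0], [0, 0, 8]]

```text
t: 6.85
ee_pos: [0.4859, 0.0309, 0.139]
tool_rot: [[-0.672, 0.74, -0.001], [0.74, 0.672, -0.0], [0.0, -0.0, -1.0]]
contact_force: [-0.6, -0.2, -2.2]
gripper_width: 0.0141
grasp_force: 58.9
```

Request:
carry_out:
  steps:
    - [[0, 0, 0], [0, 0, 8]]
    - [[0, 0, 0], [0, 0, 8]]
    - [[0, 0, 0], [0, 0, 8]]
    - [[0, 0, 0], [0, 0, 8]]
    - [[0, 0, 0], [0, 0, 0.2]]
    - [[0, 0, 0], [0, 0, 0]]
    - [[0, 0, 0], [0, 0, 0]]
    - [[0, 0, 0], [0, 0, 0]]
    - [[0, 0, 0], [0, 0, 0]]
    - [[0, 0, 0], [0, 0, 0]]

```text
t: 7.85
ee_pos: [0.4862, 0.0311, 0.1393]
tool_rot: [[-0.181, 0.984, -0.0], [0.984, 0.181, 0.0], [0.0, -0.0, -1.0]]
contact_force: [-0.4, -0.6, -1.5]
gripper_width: 0.0145
grasp_force: 58.9
```

```bash
python3 - <<'E'
from h import *
plan([.4863,.0308,.075],10.41);print(sense()["q"])
s,i=shot("wrist","pics/w2.png");np.savez("w2",R=i["R"],t=i["t"],mtx=i["mtx"])
im=cv2.imread("pics/w2.png");cv2.imwrite("pics/w2b.png",cv2.resize(im,(800,600),interpolation=cv2.INTER_CUBIC))
print(np.round(proj(i,[[.4863,.0308,.054]],True)))
E
```

```text
shift cm [-0.03  0.    6.43] turn [-0.   -0.    0.01] | t 7.85 pos [0.4862 0.0311 0.1393] F [-0.4 -0.6 -1.5] w 0.0145 g 58.9
[-32.60793597  17.52288269  28.21793285 117.50867305 -11.1376442
  47.48765333  12.48525975]
[[275. 215.]]
```

View pics/w2b.png

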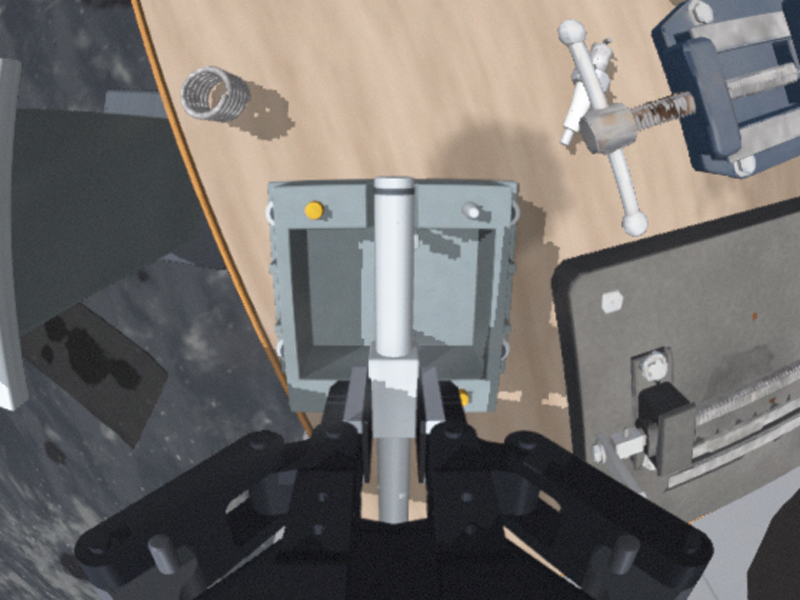

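```bash
python3 - <<'E'
from h import *
d=np.load("w2.npz");i={k:d[k] for k in d}
fit(i,[BM[0],BM[2],BM[1]],[[220.2,147],[329.7,147.5],[324.3,279.5]],0,[.486,.03,.18])
# rod tip far end: centre line
print(ray(i,[[275.8,126],[275.8,245]],.15,True))
E
```

```text
x y yaw [0.4863 0.0308] 11.17 res px [[-1.2, 0.5], [1.5, 0.1], [-0.4, -0.6]]
[[0.47390588 0.1008898  0.15      ]
 [0.48329504 0.04970487 0.15      ]]
```

Request:
carry_out:
  steps:
    - [[0, 0, 2], [0, 0, 0]]
    - [[0, 0, 2.5], [0, 0, 0]]
    - [[0, 0, 2], [0, 0, 0]]
    - [[0, 0, 1], [0, 0, 0]]
    - [[0, 0, 0.5], [0, 0, 0]]
    - [[0, 0, 0.4], [0, 0, 0]]
    - [[0, 0, 0.3], [0, 0, 0]]
    - [[0, 0, 0.3], [0, 0, 0]]
    - [[0, 0, 0], [0, 0, 0]]
    - [[0, 0, 0], [0, 0, 0]]

```text
t: 8.9
ee_pos: [0.4864, 0.0312, 0.0495]
tool_rot: [[-0.18, 0.984, 0.0], [0.984, 0.18, 0.0], [0.0, 0.0, -1.0]]
contact_force: [-0.1, 0.4, -1.6]
gripper_width: 0.0143
grasp_force: 59.0
```

Request:
carry_out:
  steps:
    - [[0, 0, 0.3], [0, 0, 0]]
    - [[0, 0, 0.3], [0, 0, 0]]
    - [[0, 0, 0.3], [0, 0, 0]]
    - [[0, 0, 0.3], [0, 0, 0]]
    - [[0, 0, 0.3], [0, 0, 0]]
    - [[0, 0, 0.3], [0, 0, 0]]
    - [[0, 0, 0.2], [0, 0, 0]]
    - [[0, 0, 0.2], [0, 0, 0]]
    - [[0, 0, 0], [0, 0, 0]]
    - [[0, 0, 0], [0, 0, 0]]

```text
t: 9.9
ee_pos: [0.4861, 0.0311, 0.0268]
tool_rot: [[-0.18, 0.984, -0.0], [0.984, 0.18, -0.0], [-0.0, -0.0, -1.0]]
contact_force: [-1.5, -0.7, -11.5]
gripper_width: 0.0143
grasp_force: 58.6
```

Request:
carry_out:
  steps:
    - [[0, 0, 0.1], [0, 0, 0]]
    - [[0, 0, 0.1], [0, 0, 0]]
    - [[0, 0, 0.1], [0, 0, 0]]
    - [[0, 0, 0], [0, 0, 0]]
    - [[0, 0, 0], [0, 0, 0]]
    - [[0, 0, 0], [0, 0, 0]]
    - [[0, 0, 0], [0, 0, 0]]
    - [[0, 0, 0], [0, 0, 0]]
    - [[0, 0, 0], [0, 0, 0]]
    - [[0, 0, 0], [0, 0, 0]]

```text
t: 10.9
ee_pos: [0.4866, 0.0313, 0.0254]
tool_rot: [[-0.18, 0.984, 0.001], [0.984, 0.18, 0.001], [0.001, 0.001, -1.0]]
contact_force: [-6.4, -0.7, 12.9]
gripper_width: 0.0146
grasp_force: 61.6
```

Request:
carry_out:
  steps:
    - [[0, 0, 0.1], [0, 0, 0]]
    - [[0, 0, 0.1], [0, 0, 0]]
    - [[0, 0, 0], [0, 0, 0]]
    - [[0, 0, 0], [0, 0, 0]]
    - [[0, 0, 0], [0, 0, 0]]
    - [[0, 0, 0], [0, 0, 0]]
    - [[0, 0, -0.1], [0, 0, 0]]
    - [[0, 0, -0.2], [0, 0, 0]]
    - [[0, 0, 0], [0, 0, 0]]
    - [[0, 0, 0], [0, 0, 0]]

```text
t: 11.9
ee_pos: [0.4866, 0.0313, 0.0255]
tool_rot: [[-0.18, 0.984, 0.001], [0.984, 0.18, 0.0], [0.0, 0.001, -1.0]]
contact_force: [-4.2, 0.4, 6.8]
gripper_width: 0.0142
grasp_force: 60.9
```

Request:
carry_out:
  steps:
    - [[0, 0, 0], [0, 0, 0]]
    - [[0, 0, 0], [0, 0, 0]]
    - [[0, 0, 0], [0, 0, 0]]
    - [[0, 0, 0], [0, 0, 0]]
    - [[0, 0, -0.3], [0, 0, 0]]
    - [[0, 0, -1], [0, 0, 0]]
    - [[0, 0, -2], [0, 0, 0]]
    - [[0, 0, -4], [0, 0, 0]]
    - [[0, 0, -4], [0, 0, 0]]
    - [[0, 0, -3], [0, 0, 0]]
  hand: 0.45

```text
t: 12.9
ee_pos: [0.4867, 0.0308, 0.1713]
tool_rot: [[-0.18, 0.984, 0.002], [0.984, 0.179, 0.0], [0.0, 0.002, -1.0]]
contact_force: [-0.6, 0.1, -0.8]
gripper_width: 0.038
grasp_force: 0.0
```

```bash
python3 - <<'E'
from h import *
plan([.5034,.3666,.16],5.65);plan([.5034,.3666,.16],185.65);print(sense()["q"])
s,i=shot("wrist","pics/w3.png");np.savez("w3",R=i["R"],t=i["t"],mtx=i["mtx"])
im=cv2.imread("pics/w3.png");cv2.imwrite("pics/w3b.png",cv2.resize(im[90:390,130:430],(600,600),interpolation=cv2.INTER_CUBIC))
E
```

```text
shift cm [32.73  7.67  1.15] turn [ 0.13 -0.01  4.69] | t 12.9 pos [0.4867 0.0308 0.1713] F [-0.6  0.1 -0.8] w 0.038 g 0.0
shift cm [32.73  7.67  1.15] turn [ 2.0000e-02  1.9000e-01 -1.7531e+02] | t 12.9 pos [0.4867 0.0308 0.1713] F [-0.6  0.1 -0.8] w 0.038 g 0.0
[-34.35078081  14.81919712  29.89409705 115.76353922  -9.38585366
  51.568213    10.9038155 ]
```

View pics/w3b.png

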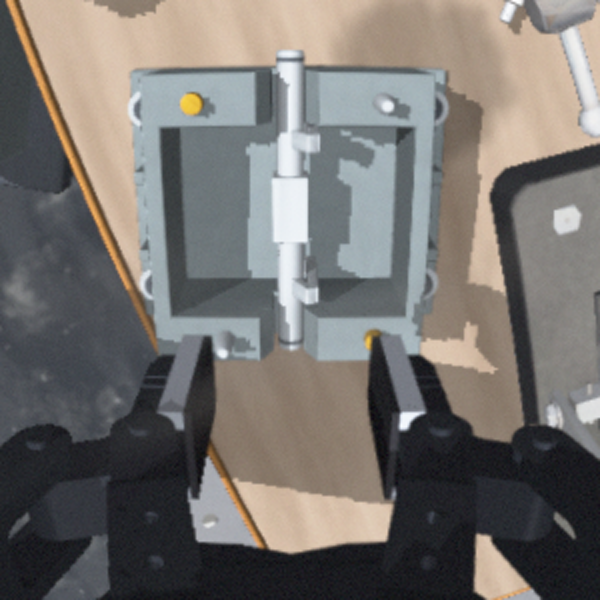

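```bash
python3 - <<'E'
from h import *
d=np.load("w3.npz");i={k:d[k] for k in d}
f=lambda x,y:[130+x/2,90+y/2]
im=cv2.imread("pics/w3.png")
b=fit(i,[BM[0],BM[2],BM[3]],[f(191,103),f(382,101),f(222,340)],0,[.486,.03,.18])
# overlay of the predicted points and dowel roots
b=[.4863,.0308,np.radians(10.41)]
c,s=np.cos(b[2]),np.sin(b[2])
P=np.array(BM+[[.038,.052,.054],[-.028,-.052,.054]]+[[sx*.06,sy*.064,.054] for sx in(-1,1) for sy in (-1,1)])
W=np.c_[P[:,:2]@np.array([[c,s],[-s,c]])+b[:2],P[:,2]]
print(np.round((proj(i,W,True)-[130,90])*2).tolist())
crop=cv2.resize(im[120:160,190:350],None,fx=5,fy=5,interpolation=cv2.INTER_CUBIC)
crop2=cv2.resize(im[240:280,190:350],None,fx=5,fy=5,interpolation=cv2.INTER_CUBIC)
cv2.imwrite("pics/w3c.png",np.vstack([crop,crop2]))
E
```

```text
x y yaw [0.4851 0.0325] 10.64 res px [[-1.4, -2.3], [1.6, -0.9], [-0.4, 4.0]]
[[191.0, 103.0], [375.0, 341.0], [388.0, 105.0], [223.0, 352.0], [382.0, 101.0], [226.0, 336.0], [158.0, 358.0], [139.0, 73.0], [419.0, 358.0], [437.0, 73.0]]
```

View pics/w3c.png

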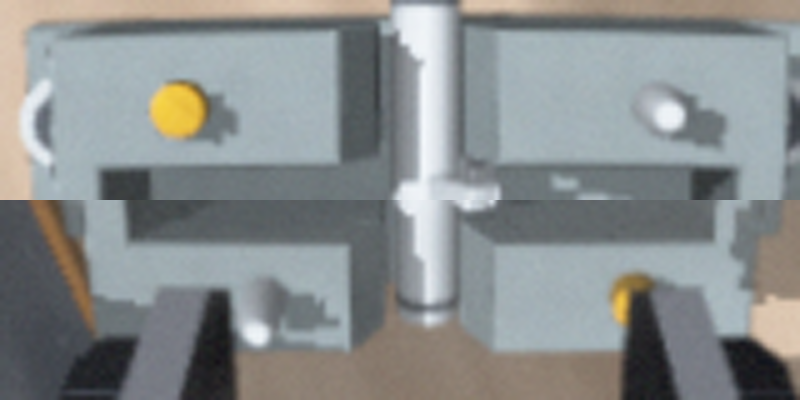

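Request:
carry_out:
  steps:
    - [[4, 0, 0], [0, 0, 0]]
    - [[4, 1, 0], [0, 0, 0]]
    - [[4, 1, 0], [0, 0, 0]]
    - [[4, 1, 0], [0, 0, 0]]
    - [[4, 1, 0], [0, 0, 0]]
    - [[3, 1, 0.2], [0, 0, 0]]
    - [[2, 1, 0.4], [0, 0, 4.7]]
    - [[0, 0, 0.5], [0, 0, 0]]
    - [[0, 0, 0], [0, 0, 0]]
    - [[0, 0, 0], [0, 0, 0]]
  hand: 0.8

```text
t: 13.95
ee_pos: [0.5001, 0.2864, 0.1574]
tool_rot: [[-0.098, 0.995, -0.0], [0.995, 0.098, -0.001], [-0.001, -0.0, -1.0]]
contact_force: [0.8, -0.5, 0.5]
gripper_width: 0.0681
grasp_force: 0.0
```

```bash
python3 - <<'E'
from h import *
plan([.5035,.3666,.06],5.7);plan([.5035,.3666,.021],5.7)
E
```

```text
shift cm [7.95 1.13 9.74] turn [-0.02  0.05 -0.05] | t 13.95 pos [0.5001 0.2864 0.1574] F [ 0.8 -0.5  0.5] w 0.0681 g 0.0
shift cm [ 7.96  1.13 13.64] turn [-0.02  0.05 -0.05] | t 13.95 pos [0.5001 0.2864 0.1574] F [ 0.8 -0.5  0.5] w 0.0681 g 0.0
```

Request:
carry_out:
  steps:
    - [[3, 0.5, 0], [0, 0, 0]]
    - [[3, 0.4, 1], [0, 0, 0]]
    - [[1.95, 0.25, 2], [0, 0, 0]]
    - [[0, 0, 2.5], [0, 0, 0]]
    - [[0, 0, 2.5], [0, 0, 0]]
    - [[0, 0, 2], [0, 0, 0]]
    - [[0, 0, 1], [0, 0, 0]]
    - [[0, 0, 0], [0, 0, 0]]
    - [[0, 0, 0], [0, 0, 0]]
    - [[0, 0, 0], [0, 0, 0]]
  hand: 0.7

```text
t: 14.95
ee_pos: [0.5046, 0.3684, 0.0487]
tool_rot: [[-0.099, 0.995, 0.002], [0.995, 0.099, 0.001], [0.001, 0.002, -1.0]]
contact_force: [-1.1, -0.0, -0.1]
gripper_width: 0.0597
grasp_force: 0.0
```

```bash
python3 - <<'E'
from h import *
plan([.5035,.3666,.021],5.7)
E
```

```text
shift cm [-0.17 -0.13  2.77] turn [ 0.1  -0.08 -0.03] | t 14.95 pos [0.5046 0.3684 0.0487] F [-1.1 -0.  -0.1] w 0.0597 g 0.0
```

Request:
carry_out:
  steps:
    - [[-0.1, -0.1, 1], [0, 0, 0]]
    - [[0, 0, 1], [0, 0, 0]]
    - [[0, 0, 0.75], [0, 0, 0]]
    - [[0, 0, 0], [0, 0, 0]]
    - [[0, 0, 0], [0, 0, 0]]
    - [[0, 0, 0], [0, 0, 0]]
    - [[0, 0, 0], [0, 0, 0]]
    - [[0, 0, 0], [0, 0, 0]]
    - [[0, 0, 0], [0, 0, 0]]
    - [[0, 0, 0], [0, 0, 0]]

```text
t: 15.95
ee_pos: [0.5029, 0.3671, 0.0199]
tool_rot: [[-0.099, 0.995, 0.0], [0.995, 0.099, 0.0], [0.0, 0.0, -1.0]]
contact_force: [-0.5, 0.6, 0.5]
gripper_width: 0.0599
grasp_force: 0.0
```

Request:
carry_out:
  steps:
    - [[0, 0, 0], [0, 0, 0]]
    - [[0, 0, 0], [0, 0, 0]]
    - [[0, 0, 0], [0, 0, 0]]
    - [[0, 0, 0], [0, 0, 0]]
    - [[0, 0, 0], [0, 0, 0]]
    - [[0, 0, 0], [0, 0, 0]]
    - [[0, 0, 0], [0, 0, 0]]
    - [[0, 0, 0], [0, 0, 0]]
    - [[0, 0, 0], [0, 0, 0]]
    - [[0, 0, 0], [0, 0, 0]]
  hand: 0
  force: 90

```text
t: 16.95
ee_pos: [0.503, 0.3671, 0.0202]
tool_rot: [[-0.099, 0.995, 0.0], [0.995, 0.099, 0.0], [0.0, 0.0, -1.0]]
contact_force: [-1.0, -0.8, 5.6]
gripper_width: 0.0322
grasp_force: 90.7
```

Request:
carry_out:
  steps:
    - [[0, 0, -1], [0, 0, 0]]
    - [[0, 0, -2], [0, 0, 0]]
    - [[0, 0, -3], [0, 0, 0]]
    - [[0, 0, -4], [0, 0, 0]]
    - [[0, 0, -3], [0, 0, 0]]
    - [[0, 0, -2], [0, 0, 0]]
    - [[0, 0, 0], [0, 0, 0]]
    - [[0, 0, 0], [0, 0, 0]]
    - [[0, 0, 0], [0, 0, 0]]
    - [[0, 0, 0], [0, 0, 0]]

```text
t: 17.95
ee_pos: [0.502, 0.3665, 0.1681]
tool_rot: [[-0.099, 0.995, -0.002], [0.995, 0.099, -0.002], [-0.002, -0.002, -1.0]]
contact_force: [-0.1, -0.4, -2.5]
gripper_width: 0.0324
grasp_force: 89.9
```

```bash
python3 - <<'E'
from h import *
plan([.4863,.0308,.17],10.41);print(sense()["q"])
s,i=shot("wrist","pics/w4.png");np.savez("w4",R=i["R"],t=i["t"],mtx=i["mtx"],p=s["ee_pos"],T=s["tool_rot"])
im=cv2.imread("pics/w4.png")
cv2.imwrite("pics/w4b.png",cv2.resize(im[0:420:,100:460],None,fx=1.42,fy=1.42,interpolation=cv2.INTER_CUBIC))
E
```

```text
shift cm [-33.25  -4.9   -0.12] turn [-0.13  0.1  -4.72] | t 17.95 pos [0.502  0.3665 0.1681] F [-0.1 -0.4 -2.5] w 0.0324 g 89.9
[-57.76288214  27.82229851  24.00618625  97.10715779 -12.91374436
  57.98415366 -23.61091456]
```

View pics/w4b.png

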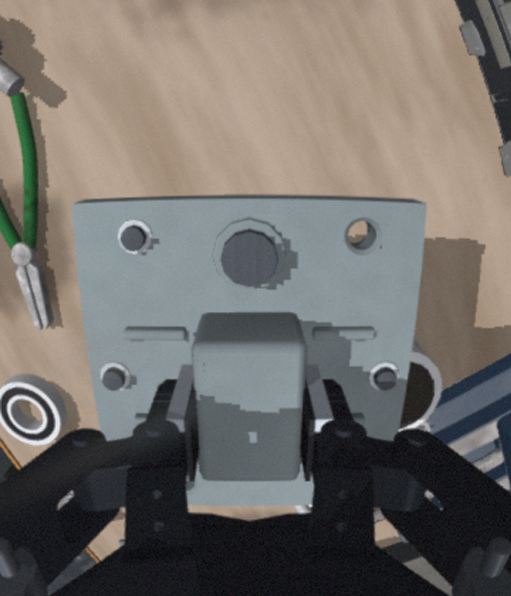

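```bash
python3 - <<'E'
from h import *
d=np.load("w4.npz");i={k:d[k] for k in d}
f=lambda x,y:[100+x/1.42,y/1.42]
z0=float(i["p"][2])-.0202
a=fit(i,[CM[0],CM[2]],[f(361,236),f(249,258)],z0,[.5,.366,.1])
a=fit(i,[CM[0],CM[2],[-.06,.064,.014],[.06,.064,.014]],[f(361,236),f(249,258),f(78,204),f(425,205)],z0,[.5,.366,.1])
T=i["T"];yaw=np.degrees(np.arctan2(T[1,1],T[0,1]));print("tool yaw",yaw)
dd=T.T@np.array([a[0]-i["p"][0],a[1]-i["p"][1],0]);print("cover origin in tool cm",dd*100)
E
```

```text
x y yaw [0.5016 0.3665] 5.0 res px [[0.8, -0.1], [-0.7, 0.1]]
x y yaw [0.5025 0.3661] 5.48 res px [[1.7, 0.5], [0.4, 1.3], [-3.8, -0.8], [1.4, -0.7]]
tool yaw 5.691536681108141
cover origin in tool cm [-4.92038516e-02  4.36147154e-02 -1.00420758e-05]
```

Request:
carry_out:
  steps:
    - [[-2, -0.3, 0], [0, 0, 0]]
    - [[-4, -0.6, 0], [0, 0, 0]]
    - [[-4, -0.6, 0], [0, 0, 0]]
    - [[-4, -0.6, 0], [0, 0, 0]]
    - [[-4, -0.6, 0], [0, 0, 0]]
    - [[-4, -0.6, 0], [0, 0, 0]]
    - [[-4, -0.6, 0], [0, 0, 0]]
    - [[-4, -0.6, 0], [0, 0, 0]]
    - [[-2.2, -0.3, 0], [0, 0, 0]]
    - [[-1, -0.1, 0], [0, 0, -4.7]]

```text
t: 19.0
ee_pos: [0.4864, 0.0287, 0.1695]
tool_rot: [[-0.177, 0.984, -0.001], [0.984, 0.177, -0.001], [-0.001, -0.001, -1.0]]
contact_force: [0.1, 1.5, -3.5]
gripper_width: 0.0324
grasp_force: 90.0
```

Request:
carry_out:
  steps:
    - [[0, 0, 0], [0, 0, 0]]
    - [[0, 0, 1], [0, 0, 0]]
    - [[0, 0, 2], [0, 0, 0]]
    - [[0, 0, 2], [0, 0, 0]]
    - [[0, 0, 0.5], [0, 0, 0]]
    - [[0, 0, 0], [0, 0, 0]]
    - [[0, 0, 0], [0, 0, 0]]
    - [[0, 0, 0], [0, 0, 0]]
    - [[0, 0, 0], [0, 0, 0]]
    - [[0, 0, 0], [0, 0, 0]]

```text
t: 20.0
ee_pos: [0.4873, 0.0319, 0.1153]
tool_rot: [[-0.18, 0.984, 0.001], [0.984, 0.18, 0.0], [0.0, 0.001, -1.0]]
contact_force: [-0.3, 0.8, -3.5]
gripper_width: 0.0324
grasp_force: 89.9
```

```bash
python3 - <<'E'
from h import *
plan([.4862,.0313,.0742],10.41)
E
```

```text
shift cm [-0.04 -0.12  4.11] turn [ 0.06 -0.01 -0.02] | t 20.0 pos [0.4873 0.0319 0.1153] F [-0.3  0.8 -3.5] w 0.0324 g 89.9
```

Request:
carry_out:
  steps:
    - [[-0.04, -0.12, 0.5], [0, 0, 0]]
    - [[0, 0, 0.8], [0, 0, 0]]
    - [[0, 0, 0.7], [0, 0, 0]]
    - [[0, 0, 0.3], [0, 0, 0]]
    - [[0, 0, 0], [0, 0, 0]]
    - [[0, 0, 0], [0, 0, 0]]
    - [[0, 0, 0], [0, 0, 0]]
    - [[0, 0, 0], [0, 0, 0]]
    - [[0, 0, 0], [0, 0, 0]]
    - [[0, 0, 0], [0, 0, 0]]

```text
t: 21.0
ee_pos: [0.4859, 0.0313, 0.0919]
tool_rot: [[-0.18, 0.984, 0.0], [0.984, 0.18, 0.0], [0.0, 0.0, -1.0]]
contact_force: [0.7, -1.0, -3.2]
gripper_width: 0.0323
grasp_force: 89.9
```

```bash
python3 - <<'E'
from h import *
plan([.4862,.0313,.0742],10.41)
E
```

```text
shift cm [-0.    0.03  1.77] turn [ 0.02 -0.01 -0.02] | t 21.0 pos [0.4859 0.0313 0.0919] F [ 0.7 -1.  -3.2] w 0.0323 g 89.9
```

Well aligned; down past the tapers, watching the force.

Request:
carry_out:
  steps:
    - [[0, 0.02, 0.2], [0, 0, 0]]
    - [[0, 0, 0.1], [0, 0, 0]]
    - [[0, 0, 0.1], [0, 0, 0]]
    - [[0, 0, 0.1], [0, 0, 0]]
    - [[0, 0, 0.1], [0, 0, 0]]
    - [[0, 0, 0.1], [0, 0, 0]]
    - [[0, 0, 0.1], [0, 0, 0]]
    - [[0, 0, 0], [0, 0, 0]]
    - [[0, 0, 0], [0, 0, 0]]
    - [[0, 0, 0], [0, 0, 0]]

```text
t: 22.0
ee_pos: [0.4861, 0.0313, 0.0838]
tool_rot: [[-0.18, 0.984, 0.0], [0.984, 0.18, 0.0], [0.0, 0.0, -1.0]]
contact_force: [-0.8, 0.3, -2.9]
gripper_width: 0.0323
grasp_force: 89.9
```

Request:
carry_out:
  steps:
    - [[0, 0, 0.2], [0, 0, 0]]
    - [[0, 0, 0.2], [0, 0, 0]]
    - [[0, 0, 0.2], [0, 0, 0]]
    - [[0, 0, 0.1], [0, 0, 0]]
    - [[0, 0, 0.1], [0, 0, 0]]
    - [[0, 0, 0.1], [0, 0, 0]]
    - [[0, 0, 0.1], [0, 0, 0]]
    - [[0, 0, 0], [0, 0, 0]]
    - [[0, 0, 0], [0, 0, 0]]
    - [[0, 0, 0], [0, 0, 0]]

```text
t: 23.0
ee_pos: [0.4862, 0.0313, 0.0746]
tool_rot: [[-0.18, 0.984, 0.0], [0.984, 0.18, 0.001], [0.001, 0.0, -1.0]]
contact_force: [-3.8, 0.9, 11.0]
gripper_width: 0.0322
grasp_force: 91.6
```

Request:
carry_out:
  steps:
    - [[0, 0, 0.1], [0, 0, 0]]
    - [[0, 0, 0.1], [0, 0, 0]]
    - [[0, 0, 0], [0, 0, 0]]
    - [[0, 0, 0], [0, 0, 0]]
    - [[0, 0, 0], [0, 0, 0]]
    - [[0, 0, 0], [0, 0, 0]]
    - [[0, 0, 0], [0, 0, 0]]
    - [[0, 0, 0], [0, 0, 0]]
    - [[0, 0, 0], [0, 0, 0]]
    - [[0, 0, 0], [0, 0, 0]]

```text
t: 24.0
ee_pos: [0.4862, 0.0313, 0.0741]
tool_rot: [[-0.18, 0.984, 0.0], [0.984, 0.18, 0.002], [0.002, 0.001, -1.0]]
contact_force: [-10.9, -0.8, 34.6]
gripper_width: 0.0325
grasp_force: 94.8
```

Request:
carry_out:
  steps:
    - [[0, -0.04, 0], [0, 0, 0]]
    - [[0, -0.04, 0], [0, 0, 0]]
    - [[0, 0, 0], [0, 0, 0]]
    - [[0, 0, 0], [0, 0, 0]]
    - [[0, 0, 0], [0, 0, 0]]
    - [[0, 0, 0], [0, 0, 0]]
    - [[0, 0, 0], [0, 0, 0]]
    - [[0, 0, 0], [0, 0, 0]]
    - [[0, 0, 0], [0, 0, 0]]
    - [[0, 0, 0], [0, 0, 0]]

```text
t: 25.0
ee_pos: [0.4862, 0.0314, 0.0741]
tool_rot: [[-0.18, 0.984, 0.002], [0.984, 0.18, 0.002], [0.002, 0.002, -1.0]]
contact_force: [-8.4, -1.0, 30.6]
gripper_width: 0.0324
grasp_force: 94.4
```

```bash
python3 - <<'E'
from h import *
s,i=shot("scene","pics/s5.png");im=cv2.imread("pics/s5.png")
cv2.imwrite("pics/s5b.png",cv2.resize(im[170:330,270:470],(800,640)[:2],interpolation=cv2.INTER_CUBIC)[:600])
plan([.4862,.0313,.0742],10.41)
E
```

```text
shift cm [-0.   -0.   -0.01] turn [ 0.13 -0.1  -0.04] | t 25.05 pos [0.4862 0.0313 0.0741] F [-8.7 -0.2 30.5] w 0.032 g 94.4
```

View pics/s5b.png

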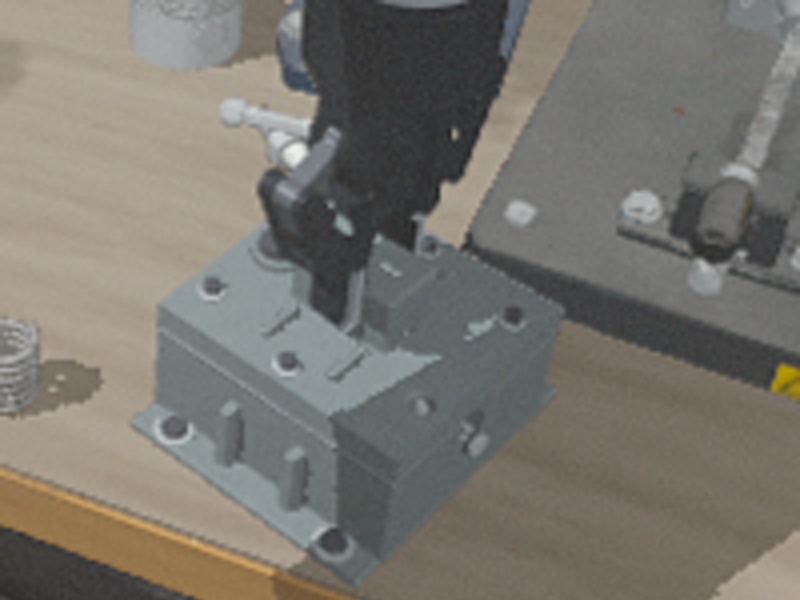

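The cover sits flush on the box (seam line closed from (160,325) to (390,470)). The dowel tip shows in its hole at (423,405), and the rod end shows in the slot at (475,437).

```bash
python3 -c "
from station import *
print(finish_job())"
```

```text
the job is handed in; nothing more can be done
None
```

The rod is pushed to the bottom of the slots with the jaw hooks over it, and I handed in at 25 s with the arm still pressing the cover down flush on its dowels with about 30 N; the other things on the bench were not touched.

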